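Secure a sample canister for sea in a turnbuckle cradle

TASK

The ship is about to sail: stand the widest of the three steel canisters upright in the middle of the cradle, on the round black pad between its two open jaws, and let go of it. Then turn the turnbuckle by its spokes so that both jaws draw in together, and keep turning until they grip the canister firmly by themselves. Leave the other two canisters standing where they are.

Things in the scene. Friction and masses are not known exactly. Their poses are not given: they have to be found in the camera images.
- canister_wide: The canister to secure: plain steel upright cylinder, 62 mm diameter, 104 mm tall plus a knob 14 mm wide and 8 mm high on top, about 0.3 to 0.65 kg, the widest of three. Loose, standing on the bench. Origin: centre of its underside; z up its axis.
- canister_tall: A bystander: steel canister 50 mm in diameter, 125 mm tall (plus 8 mm knob), standing loose on the bench. Origin: centre of its underside.
- canister_small: A bystander: steel canister 44 mm in diameter, 80 mm tall (plus 8 mm knob), standing loose on the bench. Origin: centre of its underside.
- cradle: Clamping cradle bolted to the bench: aluminium plate 8 mm thick, x = -52 to +152, y = -140 to +140 mm in its own frame. Origin: on the bench, under the middle of the seat; x points from the seat square to the turnbuckle, y along the turnbuckle, z up. Two jaws slide along y on the plate; the turnbuckle joins them, 115 mm from the seat in x.
- seat (a point): Middle of the seat, on top of the base plate (8 mm above the bench) midway between the jaws; marked by a flat black disc of 72 mm diameter, flush with the plate. Axes as the cradle's.
- jaw_left: Jaw on the cradle's +y side: grey block, flat rubber face 56 mm wide, top 55 mm above the bench; its foot carries a lug at the turnbuckle's end, up to 87 mm above the bench, holding a threaded rod. Origin: in the rubber face, 8 mm above the bench. Moves only as the turnbuckle turns: 49 mm from the seat's middle at value 0, nearer by 4.46 mm per rad.
- jaw_right: The jaw on the cradle's -y side, mirror image of the left one; always the same distance from the seat's middle.
- turnbuckle (a joint): Turn of the turnbuckle's body, rad, 0 to 5.6; starts 0 to 1.5 (open). Growing closes the jaws: it carries the uppermost spoke away from the seat (cradle's +x). At 0, and each further pi/2, one spoke points straight up. The jaws meet the wide canister near 4.0; then the turn stiffens sharply: under 0.1 more, a clear extra push, grips firmly. Stiff (0.16 N m): stays where left.
- turnbuckle_centre (a point): Middle of the turnbuckle's body, on its axis, 75 mm above the bench. Body 90 mm long along y; hub 34 mm in diameter, 26 mm long, in its middle; end collars 29 mm. Four plain steel spokes stand out of the hub square to the axis, a quarter turn apart, in the cradle's x-z plane: 10 mm thick, ends 62 mm from the axis. A spoke leaning over 30 degrees towards a rubber fingertip that pushes its end jams: push one nearer upright.
There are look-alikes about, which are no part of the job. What is shaped like the canister_wide but pink or purple is not meant.

How it is judged (in metres and radians):
On the way, in this order (a step that is already met when the one before it is completed fails the run):
1. the wide canister stands upright on the pad between the jaws, let go (horizontal distance between canister_wide and seat below 0.015 m and z of canister_wide in the frame of seat between -0.004 and 0.006 m and angle between canister_wide's own z axis and vertical below 0.08 rad and contact force between the fingers and canister_wide below 0.3 N), for 0.2 s.
2. both jaws bear on the canister (contact force between each of jaw_left, jaw_right and canister_wide above 4 N), for 0.2 s.
At the end, for the whole second after the job is handed in: The wide canister stands upright (within 0.08 rad) on the cradle's plate, its axis within 15 mm of the seat's middle, at rest, with each of the two jaws pressing on it with more than 4 N and the gripper off it (all of step 1 and all of step 2 and linear speed of canister_wide below 0.02 m/s); the robot touches nothing.
It fails at once if another canister is shifted by more than 30 mm or knocked over (distance of any of canister_tall, canister_small from where it was at the start of the episode above 0.03 m or angle between any of canister_tall, canister_small's own z axis and vertical above 0.5 rad).
It also fails if it takes over 58 s, if anything falls off the work surface, if the arm or the gripper's body presses on something with over 40 N, if the wrist force passes 120 N, or if a joint passes its speed limit or range.

ROBOT

A 7-joint arm with a two-finger parallel gripper is mounted at the origin on the work surface. World frame = base frame: x ahead of the robot, y to its left, z up, the work surface at z = 0. Lengths are in m, angles in degrees, forces in N, time in s.
With the tool pointing down it reaches from about 0.4 to 0.85 m from the base axis. Payload 6.9 kg.
Tool frame: the origin (TCP) lies at the very end of the fingers, on their centre line; the grasp point (between the pads) lies 19 mm behind it; x points along the fingers, y is the direction in which the jaws open and shut, and the axes are right-handed (so a half turn about x gives the same grasp; the last joint's range is limited). The gripper opens to 85 mm and grips with 20 to 120 N. Pads are 22 mm wide; open, the fingers measure 114 mm over their backs; the gripper's body (76 mm by 85 mm) begins 54 mm behind the grasp point. The pads swing forward as they close: fully open they stand 13 mm farther back than shut.
Start: joints at [71.19, 29.078, -13.613, 85.955, 7.202, 65.827, -8.869], TCP at [0.263, -0.567, 0.231] pointing down, gripper open.
Joint ranges: [-176.47, 176.47], [-13.61, 117.27], [-81.72, 77.17], [0.22, 143.17], [-87.28, 267.28], [10, 112.55], [-165.47, 165.47]. Speed limits (degrees/s): [136.94, 136.94, 180, 180, 180, 180, 180].

INTERFACE

Orientations are given as [roll, pitch, yaw] about the fixed x, y, z axes, in that order (R = Rz(yaw) Ry(pitch) Rx(roll)).
In Python, from plant import ctrl, optics gives the robot as it stands.
- The arm moves only by the tool move_arm, never from a script. Its argument "plan" is a list of rows, each an object with "dp": the shift along the tool's x, y, z in cm, a list of three; "rot": the turn, a rotation vector about the tool's x, y, z in rad, a list of three. A call has 1 to 20 rows; each row is the pose to reach, as a shift and turn from the pose commanded when the call began, along the tool's axes at that moment; what a row does not reach only later rows make up. A row lasts 1/12 s, in which the tool goes at most 41.7 mm and 7.16 degrees, less where a joint would pass 70% of its speed; a pose out of reach is approached as far as the arm can. A call with a gripper value outside its range is refused whole. "grip" is the closure in counts, from 0 (fully open) to 255 (shut), set as the call begins (left out, the last holds). The fingers move at their own pace and stop on an object; "squeeze" is the grip in N (left out, the last holds). Time passes only in rows, so rows that repeat a pose let the fingers close. It gives the time, the measured TCP pose, the force and the opening at its end, in the units of the state.
- ctrl.sense(): the state, without advancing time (a new reading comes with each control period).
- optics.get_image(name): name is "scene" or "top" or "wrist"; returns a dict with "frame" (384x512x3 uint8, blue, green, red), "fx", "fy", "cx", "cy" (pixels), "R" (3x3) and "t" (3): a world point X has camera coordinates R X + t. Camera axes: x right, y down, z forward; pixel columns grow to the right and rows downward; lengths in m; the calibration is good to about 2 mm. A picture is of the moment at which its call begins. There is no depth.
- ctrl.close_job(): hands the job in, once; it reports no verdict.
The state is a dict: "time_s": time; "joint_positions": joint angles; "joint_velocities": joint speeds; "joint_torque": joint torques, N m; "position": TCP position; "tcp_rot": TCP orientation; "contact_force": force on the tool from outside, world axes, zero at the start; "torque": the same for the moment, N m; "grip_width": opening from 0.0 (shut) to 1.0 (fully open).
Only numpy, scipy, OpenCV 4.12 (cv2) and the standard library are available. Lean on these libraries where they do the work, as an engineer would, in place of code of your own. Each camera call takes 0.05 s, during which the arm holds its last target. There are 200 camera calls.

## Working session

There is one attempt and no reset: what is moved stays moved. The work goes in short steps, Python scripts to look and compute and a tool call to move; the robot and the scene stay as the last step left them, time stands still between calls to the robot, and variables do not carry over. Pictures are saved under pics/ and viewed, about 8 in all and at most 12, crops included, and the job is handed in when it is done.

Besides the shell and the picture viewer there is one more tool, called after "Emit:" by a JSON object that holds its "api" and its "payload", one argument or row to a line. move_arm: Moves the arm, as the interface text tells. Its arguments: {"type":"object","properties":{"plan":{"type":"array"},"grip":{"type":"number"},"squeeze":{"type":"number"}},"required":["plan"]}

```bash
mkdir -p pics; cat > h.py <<'E'
import numpy as np,cv2
from plant import ctrl,optics
def grab(n,f=None):
    d=optics.get_image(n)
    if f: cv2.imwrite('pics/'+f,d['frame'])
    return d
def ray(d,u,v,z):
    R=np.array(d['R']);t=np.array(d['t'])
    c=-R.T@t; w=R.T@np.array([(u-d['cx'])/d['fx'],(v-d['cy'])/d['fy'],1])
    return c+w*(z-c[2])/w[2]
def proj(d,X):
    p=np.array(d['R'])@np.array(X)+np.array(d['t'])
    return d['fx']*p[0]/p[2]+d['cx'],d['fy']*p[1]/p[2]+d['cy']
E
python3 - <<'E'
from h import *
a=grab('top','top0.png');b=grab('scene','scene0.png')
cv2.imwrite('pics/both0.png',cv2.resize(np.hstack([a['frame'],b['frame']]),(800,300)))
for d in(a,b):print(d['fx'],-np.array(d['R']).T@np.array(d['t']),np.array(d['R']).round(2).tolist())
print(ctrl.sense())
E
```

```text
361.4848084224897 [ 0.40522957 -0.10501881  0.84081911] [[-0.0, -1.0, 0.02], [-1.0, 0.0, -0.09], [0.09, -0.02, -1.0]]
450.56816159146655 [ 1.17628925 -0.26842472  0.67182152] [[0.25, 0.97, -0.02], [0.61, -0.17, -0.78], [-0.76, 0.18, -0.63]]
{'time_s': 0.1, 'joint_positions': array([ 71.18976634,  29.12216442, -13.6098524 ,  86.00076971,
         7.20243301,  65.82674911,  -8.87063428]), 'joint_velocities': array([-0.00233436, -0.15053933,  0.07253513, -0.1305848 ,  0.01622139,
        0.03628746,  0.1123401 ]), 'joint_torque': array([-3.91356298e-03, -6.21837258e+01, -2.19418131e+00, -2.50204307e+01,
        1.25499189e-02,  7.88207457e-03,  2.93559003e-05]), 'position': array([ 0.26245606, -0.5667496 ,  0.23051446]), 'tcp_rot': array([-89.09857241,  89.90912705, 115.75595946]), 'contact_force': array([-0.26762525, -0.34452752,  0.63698355]), 'torque': array([-0.00763851, -0.0426488 ,  0.01309334]), 'grip_width': 0.9988195662198776}
```

View pics/top0.png

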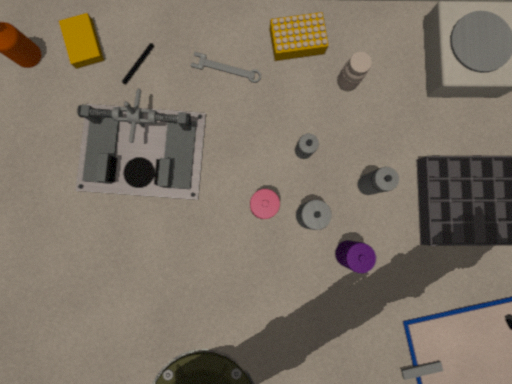

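View pics/scene0.png

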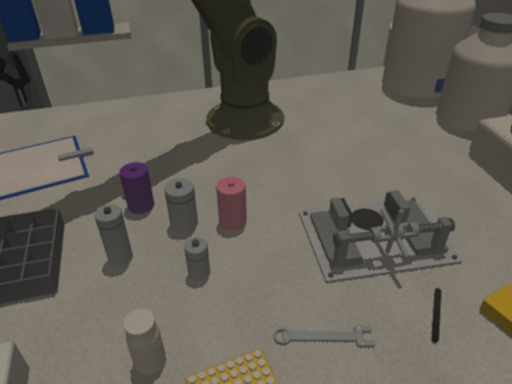

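The three grey cylinders in the top view are at (316,214), (308,145) and (386,179). The look-alikes are pink at (265,204) and purple at (360,257), and there's a beige jar at (357,68). The widest grey one is (316,214), so I'll check it and the cradle in one close crop.

```bash
python3 - <<'E'
from h import *
a=grab('top');b=grab('scene');f=a['frame']
g=cv2.cvtColor(f,cv2.COLOR_BGR2GRAY)
def comps(m,d,x0,y0,x1,y1,amin):
    M=np.zeros_like(m);M[y0:y1,x0:x1]=m[y0:y1,x0:x1]
    for c in cv2.findContours(M,cv2.RETR_EXTERNAL,cv2.CHAIN_APPROX_NONE)[0]:
        if cv2.contourArea(c)>amin: yield cv2.fitEllipse(c),cv2.contourArea(c)
print('seat')
for e,A in comps((g<45).astype(np.uint8)*255,a,120,150,160,192,100): print(e,A,ray(a,*e[0],.008))
hs=cv2.cvtColor(f,cv2.COLOR_BGR2HSV)
print(f[214,306],f[214,326],f[205,316],f[175,378],f[214,345])
# candidates: circles
for (x,y,z) in((316,214,.104),(308,145,.08),(386,179,.125)):
    p=cv2.HoughCircles(cv2.resize(g[y-30:y+30,x-30:x+30],None,fx=4,fy=4,interpolation=cv2.INTER_CUBIC),cv2.HOUGH_GRADIENT,1.5,200,param1=80,param2=20,minRadius=28,maxRadius=75)[0,0]/4
    u,v=p[0]+x-30,p[1]+y-30
    print((x,y),u,v,'r',p[2],ray(a,u,v,z), 'diam mm',2e3*p[2]/a['fx']*(.841-z))
c=np.hstack([cv2.resize(f[80:205,70:215],(464,400),interpolation=cv2.INTER_CUBIC),cv2.resize(f[130:240,245:335],(327,400),interpolation=cv2.INTER_CUBIC)])
cv2.imwrite('pics/crop1.png',c)
E
```

```text
seat
((141.0785369873047, 171.88955688476562), (28.173805236816406, 34.763404846191406), 78.08035278320312) 681.0 [0.52048286 0.14461534 0.008     ]
[121 126 127] [112 122 120] [116 123 126] [111 118 116] [116 130 141]
(316, 214) 316.1875 214.9375 r 14.6875 [ 0.41803698 -0.24116081  0.104     ] diam mm 59.89014
(308, 145) 304.0625 149.3125 r 9.475 [ 0.55878153 -0.22230268  0.08      ] diam mm 39.893654
(386, 179) 370.8125 179.9375 r 14.575001 [ 0.48729581 -0.34885486  0.125     ] diam mm 57.73798
```

View pics/crop1.png

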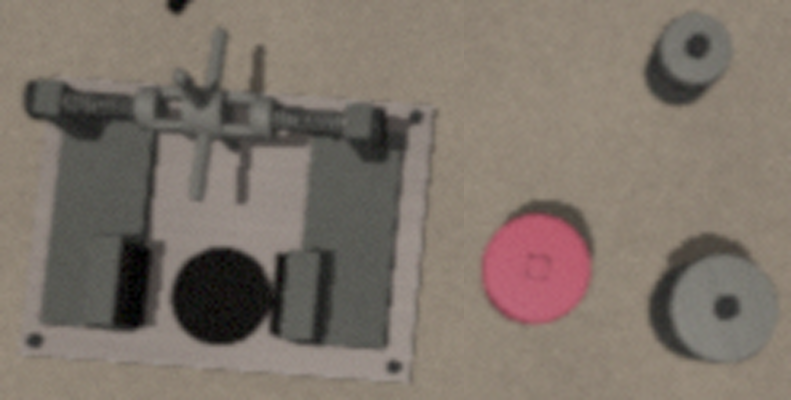

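```bash
cat >> h.py <<'E'
from scipy.spatial.transform import Rotation as Ro
def goto(P,yaw=None):
    """dp(cm), rot to reach P with tool down, tool y axis at world heading yaw (deg, mod 180)"""
    s=ctrl.sense();R0=Ro.from_euler('xyz',s['tcp_rot'],degrees=True)
    best=None
    for k in (0,180):
        y=np.deg2rad((yaw if yaw is not None else 0)+k)
        Y=np.array([np.cos(y),np.sin(y),0]);X=np.array([0,0,-1.])
        r=(R0.inv()*Ro.from_matrix(np.column_stack([X,Y,np.cross(X,Y)]))).as_rotvec()
        if best is None or np.linalg.norm(r)<np.linalg.norm(best):best=r
    print('dp',(R0.inv().apply(np.array(P)-s['position'])*100).round(2),'rot',best.round(3))
E
python3 - <<'E'
from h import *
a=grab('top')
L=lambda x,y:(70+x/3.2,80+y/3.2)
b=[ray(a,*L(*p),.008)[:2] for p in((35,340),(393,366),(416,117))]
print(b); v=b[0]-b[1];w=b[2]-b[1]
print('yaw from y',np.degrees(np.arctan2(-v[0],v[1])),'from x',np.degrees(np.arctan2(w[1],w[0])),np.linalg.norm(v),np.linalg.norm(w))
seat=ray(a,*L(222,296),.008);print('seat',seat)
yaw=np.radians(-4.5);X=np.array([np.cos(yaw),np.sin(yaw),0])
C=seat+.115*X;C[2]=.075;print('tb',C)
for th in np.arange(0,1.6,.15):
    o=[]
    for k in range(4):
        t=th+k*np.pi/2;p=proj(a,C+.062*(np.sin(t)*X+np.array([0,0,np.cos(t)])))
        o.append(((p[0]-70)*3.2,(p[1]-80)*3.2))
    print(round(th,2),np.round(o).astype(int).tolist())
s=ctrl.sense();print(Ro.from_euler('xyz',s['tcp_rot'],degrees=True).as_matrix().round(2))
print(ray(a,316.3,214.6,.104),ray(a,317.4,214.3,.112))
E
```

```text
[array([0.48754578, 0.28036635]), array([0.4681321 , 0.02517156]), array([0.65135182, 0.010567  ])]
yaw from y -4.350339623059319 from x -4.557448174734625 0.25593216054639306 0.1838008723813871
seat [0.51906936 0.14847728 0.008     ]
tb [0.63371485 0.13945449 0.075     ]
0.0 [[178, 84], [219, 24], [237, 138], [200, 204]]
0.15 [[180, 70], [223, 30], [235, 151], [195, 200]]
0.3 [[183, 57], [227, 38], [233, 162], [191, 194]]
0.45 [[186, 45], [230, 47], [230, 173], [187, 186]]
0.6 [[190, 36], [233, 57], [227, 182], [184, 175]]
0.75 [[194, 28], [235, 69], [224, 190], [181, 164]]
0.9 [[199, 22], [237, 81], [220, 197], [179, 151]]
1.05 [[204, 19], [238, 94], [215, 202], [177, 136]]
1.2 [[208, 18], [238, 107], [211, 205], [177, 121]]
1.35 [[213, 19], [238, 120], [207, 206], [177, 106]]
1.5 [[217, 22], [237, 132], [202, 205], [178, 91]]
[[-0.    0.42 -0.91]
 [ 0.   -0.91 -0.42]
 [-1.   -0.    0.  ]]
[ 0.41872306 -0.24140512  0.104     ] [ 0.41917106 -0.24216715  0.112     ]
```

```bash
python3 - <<'E'
from h import *
goto([.419,-.2415,.17],-94.5)
E
```

```text
dp [  6.11 -22.95 -27.87] rot [0.512 0.    0.001]
```

Emit:
{"api": "move_arm", "payload": {
  "plan": [
    {"dp": [3,-12,-14],"rot": [0.25,0,0]},
    {"dp": [3,-12,-14],"rot": [0.25,0,0]},
    {"dp": [3,-12,-14],"rot": [0.25,0,0]},
    {"dp": [3,-12,-14],"rot": [0.25,0,0]},
    {"dp": [6.1,-23,-27.9],"rot": [0.512,0,0]},
    {"dp": [6.1,-23,-27.9],"rot": [0.512,0,0]},
    {"dp": [6.1,-23,-27.9],"rot": [0.512,0,0]},
    {"dp": [6.1,-23,-27.9],"rot": [0.512,0,0]},
    {"dp": [6.1,-23,-27.9],"rot": [0.512,0,0]},
    {"dp": [6.1,-23,-27.9],"rot": [0.512,0,0]},
    {"dp": [6.1,-23,-27.9],"rot": [0.512,0,0]},
    {"dp": [6.1,-23,-27.9],"rot": [0.512,0,0]},
    {"dp": [6.1,-23,-27.9],"rot": [0.512,0,0]}
  ],
  "grip": 0,
  "squeeze": 50
}}

```text
time_s: 1.33
position: [0.4187, -0.2425, 0.1704]
tcp_rot: [91.6, 90.0, -93.0]
contact_force: [-0.3, -0.4, -0.1]
grip_width: 1.001
```

```bash
python3 - <<'E'
from h import *
d=grab('wrist','w1.png');print(-np.array(d['R']).T@np.array(d['t']),proj(d,[.419,-.2415,.112]))
print(ctrl.sense()['position'])
goto([.419,-.2415,.058],-94.5)
E
```

```text
[ 0.50221707 -0.24944216  0.31400125] (np.float64(257.93925999057706), np.float64(212.22361728955732))
[ 0.41856375 -0.24264089  0.17041998]
dp [11.24 -0.12 -0.03] rot [-0.002 -0.    -0.001]
```

View pics/w1.png

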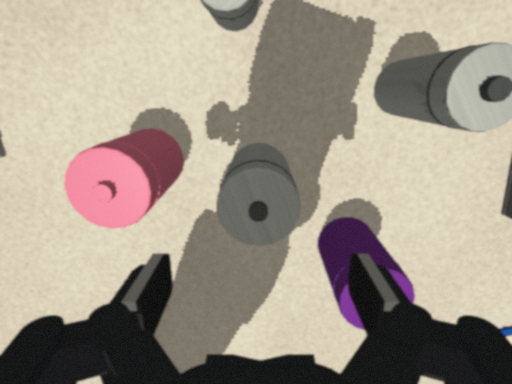

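The close view shows the knob of the grey canister at (258,211), against a predicted (258,212), so the position holds. Pink (110,190) and purple (370,300) are clear of the fingers. Descending to grasp.

Emit:
{"api": "move_arm", "payload": {
  "plan": [
    {"dp": [3,-0.1,0]},
    {"dp": [6,-0.1,0]},
    {"dp": [9,-0.1,0]},
    {"dp": [11.2,-0.1,0]},
    {"dp": [11.2,-0.1,0]},
    {"dp": [11.2,-0.1,0]}
  ]
}}

```text
invalid input at $.plan[0]: expected keys dp, rot
```

Emit:
{"api": "move_arm", "payload": {
  "plan": [
    {"dp": [0,0,0]},
    {"dp": [0,0,0]},
    {"dp": [0,0,0]},
    {"dp": [0,0,0]},
    {"dp": [0,0,0]},
    {"dp": [0,0,0]},
    {"dp": [0,0,0]},
    {"dp": [0,0,0]},
    {"dp": [0,0,0]},
    {"dp": [0,0,0]}
  ],
  "grip": 255,
  "squeeze": 50
}}

```text
invalid input at $.plan[0]: expected keys dp, rot
```

Emit:
{"api": "move_arm", "payload": {
  "plan": [
    {"dp": [-1,0,0]},
    {"dp": [-3,0,0]},
    {"dp": [-6,0,0]},
    {"dp": [-9,0,0]},
    {"dp": [-12,0,0]},
    {"dp": [-14,0,0]},
    {"dp": [-15,0,0]},
    {"dp": [-15,0,0]},
    {"dp": [-15,0,0]}
  ]
}}

```text
invalid input at $.plan[0]: expected keys dp, rot
```

```bash
python3 - <<'E'
from h import *
print(ctrl.sense()['position'],ctrl.sense()['contact_force'])
goto([.519,.1485,.208],-94.5)
E
```

```text
[ 0.41856375 -0.24264089  0.17041998] [ 0.75725027 -1.03132638  0.66884281]
dp [ -3.78 -39.79  -6.85] rot [-0.002 -0.    -0.001]
```

Nothing moved, because each row needs both `dp` and `rot`.

Emit:
{"api": "move_arm", "payload": {
  "plan": [
    {"dp": [3,-0.1,0],"rot": [0,0,0]},
    {"dp": [6,-0.1,0],"rot": [0,0,0]},
    {"dp": [9,-0.1,0],"rot": [0,0,0]},
    {"dp": [11.2,-0.1,0],"rot": [0,0,0]},
    {"dp": [11.2,-0.1,0],"rot": [0,0,0]},
    {"dp": [11.2,-0.1,0],"rot": [0,0,0]}
  ]
}}

```text
time_s: 1.88
position: [0.4183, -0.2409, 0.0578]
tcp_rot: [-17.0, 89.9, 158.4]
contact_force: [-0.2, -0.5, 1.5]
grip_width: 0.999
```

Emit:
{"api": "move_arm", "payload": {
  "plan": [
    {"dp": [0,0,0],"rot": [0,0,0]},
    {"dp": [0,0,0],"rot": [0,0,0]},
    {"dp": [0,0,0],"rot": [0,0,0]},
    {"dp": [0,0,0],"rot": [0,0,0]},
    {"dp": [0,0,0],"rot": [0,0,0]},
    {"dp": [0,0,0],"rot": [0,0,0]},
    {"dp": [0,0,0],"rot": [0,0,0]},
    {"dp": [0,0,0],"rot": [0,0,0]},
    {"dp": [0,0,0],"rot": [0,0,0]},
    {"dp": [0,0,0],"rot": [0,0,0]}
  ],
  "grip": 255,
  "squeeze": 50
}}

```text
time_s: 2.72
position: [0.4201, -0.2411, 0.06]
tcp_rot: [148.0, 89.8, -36.5]
contact_force: [-2.3, -0.7, 7.2]
grip_width: 0.711
```

Emit:
{"api": "move_arm", "payload": {
  "plan": [
    {"dp": [-1,0,0],"rot": [0,0,0]},
    {"dp": [-3,0,0],"rot": [0,0,0]},
    {"dp": [-6,0,0],"rot": [0,0,0]},
    {"dp": [-9,0,0],"rot": [0,0,0]},
    {"dp": [-12,0,0],"rot": [0,0,0]},
    {"dp": [-14,0,0],"rot": [0,0,0]},
    {"dp": [-15,0,0],"rot": [0,0,0]},
    {"dp": [-15,0,0],"rot": [0,0,0]},
    {"dp": [-15,0,0],"rot": [0,0,0]}
  ]
}}

```text
time_s: 3.47
position: [0.4189, -0.24, 0.2086]
tcp_rot: [146.4, 90.0, -38.1]
contact_force: [0.3, -0.4, -6.0]
grip_width: 0.713
```

```bash
python3 - <<'E'
from h import *
s=ctrl.sense();print(s['position'],s['contact_force'],s['grip_width'],s['joint_positions'].round(0))
goto([.519,.1485,.208],-94.5)
E
```

```text
[ 0.4188919  -0.24004182  0.20857734] [ 0.3006317  -0.36896673 -6.01979597] 0.7127900824696566 [ 35.  18. -11. 109.   4.  54. -72.]
dp [  0.05 -39.52  -6.94] rot [ 0.    -0.001 -0.   ]
```

Emit:
{"api": "move_arm", "payload": {
  "plan": [
    {"dp": [0,-1,-0.2],"rot": [0,0,0]},
    {"dp": [0,-3,-0.5],"rot": [0,0,0]},
    {"dp": [0,-6,-1],"rot": [0,0,0]},
    {"dp": [0,-9,-1.6],"rot": [0,0,0]},
    {"dp": [0,-12,-2.1],"rot": [0,0,0]},
    {"dp": [0,-15,-2.6],"rot": [0,0,0]},
    {"dp": [0,-18,-3.1],"rot": [0,0,0]},
    {"dp": [0,-21,-3.7],"rot": [0,0,0]},
    {"dp": [0,-24,-4.2],"rot": [0,0,0]},
    {"dp": [0,-27,-4.7],"rot": [0,0,0]},
    {"dp": [0,-30,-5.2],"rot": [0,0,0]},
    {"dp": [0,-33,-5.8],"rot": [0,0,0]},
    {"dp": [0,-36,-6.3],"rot": [0,0,0]},
    {"dp": [0,-38.5,-6.8],"rot": [0,0,0]},
    {"dp": [0,-39.5,-6.9],"rot": [0,0,0]},
    {"dp": [0,-39.5,-6.9],"rot": [0,0,0]},
    {"dp": [0,-39.5,-6.9],"rot": [0,0,0]},
    {"dp": [0,-39.5,-6.9],"rot": [0,0,0]}
  ]
}}

```text
time_s: 4.97
position: [0.5181, 0.147, 0.2073]
tcp_rot: [39.5, 89.8, -145.0]
contact_force: [-0.4, -1.5, -5.2]
grip_width: 0.709
```

```bash
python3 - <<'E'
from h import *
s=ctrl.sense();print(s['position'],s['contact_force'],s['grip_width'],s['joint_positions'].round(0))
d=grab('wrist');w=d['frame'];t=grab('top')['frame']
cv2.imwrite('pics/w2.png',np.hstack([cv2.resize(w,(420,315)),cv2.resize(t[60:220,40:240],(380,315))]))
P=s['position'];print(proj(d,[P[0],P[1],P[2]+.054]),proj(d,[.519,.1485,.008]))
goto([.519,.1485,.072],-94.5)
E
```

```text
[0.51809039 0.14702412 0.20732067] [-0.35972788 -1.53236398 -5.16140084] 0.7090820235152044 [  -6.   23.  -18.  101.    8.   57. -122.]
(np.float64(259.22893777440567), np.float64(332.7984167267961)) (np.float64(257.9544297965662), np.float64(163.74076699784888))
dp [13.59 -0.2  -0.04] rot [-0.002  0.001 -0.001]
```

View pics/w2.png

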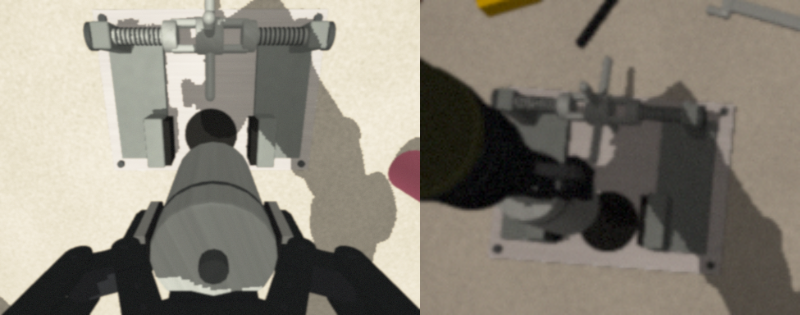

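The wrist view shows the black pad directly beyond the held canister, with its centre at column 257 (predicted 258). Both jaws are open and clear on either side, and the canister hangs upright. Lowering.

Emit:
{"api": "move_arm", "payload": {
  "plan": [
    {"dp": [2,-0.1,0],"rot": [0,0,0]},
    {"dp": [4.5,-0.1,0],"rot": [0,0,0]},
    {"dp": [7,-0.2,-0.1],"rot": [0,0,0]},
    {"dp": [9.5,-0.2,-0.1],"rot": [0,0,0]},
    {"dp": [11.5,-0.2,-0.1],"rot": [0,0,0]},
    {"dp": [12.5,-0.2,-0.1],"rot": [0,0,0]},
    {"dp": [13.2,-0.2,-0.1],"rot": [0,0,0]},
    {"dp": [13.5,-0.2,-0.1],"rot": [0,0,0]},
    {"dp": [13.5,-0.2,-0.1],"rot": [0,0,0]},
    {"dp": [13.5,-0.2,-0.1],"rot": [0,0,0]}
  ]
}}

```text
time_s: 5.9
position: [0.5208, 0.1503, 0.0742]
tcp_rot: [-159.5, 89.9, 16.0]
contact_force: [0.8, 0.0, -4.6]
grip_width: 0.713
```

Emit:
{"api": "move_arm", "payload": {
  "plan": [
    {"dp": [0.2,0,0],"rot": [0,0,0]},
    {"dp": [0.3,0,0],"rot": [0,0,0]},
    {"dp": [0.3,0,0],"rot": [0,0,0]},
    {"dp": [0.3,0,0],"rot": [0,0,0]}
  ]
}}

```text
time_s: 6.23
position: [0.5202, 0.1502, 0.0706]
tcp_rot: [-163.8, 90.0, 11.7]
contact_force: [0.9, 0.5, -5.5]
grip_width: 0.708
```

Emit:
{"api": "move_arm", "payload": {
  "plan": [
    {"dp": [0.1,0,0],"rot": [0,0,0]},
    {"dp": [0.2,0,0],"rot": [0,0,0]},
    {"dp": [0.3,0,0],"rot": [0,0,0]},
    {"dp": [0.3,0,0],"rot": [0,0,0]}
  ]
}}

```text
time_s: 6.57
position: [0.5201, 0.1502, 0.0681]
tcp_rot: [178.3, 90.0, -6.2]
contact_force: [-2.1, -0.6, 4.2]
grip_width: 0.711
```

Contact: the force has changed sign. I'll open the gripper and retreat upward.

Emit:
{"api": "move_arm", "payload": {
  "plan": [
    {"dp": [0,0,0],"rot": [0,0,0]},
    {"dp": [0,0,0],"rot": [0,0,0]},
    {"dp": [0,0,0],"rot": [0,0,0]},
    {"dp": [0,0,0],"rot": [0,0,0]},
    {"dp": [0,0,0],"rot": [0,0,0]},
    {"dp": [0,0,0],"rot": [0,0,0]},
    {"dp": [0,0,0],"rot": [0,0,0]},
    {"dp": [0,0,0],"rot": [0,0,0]},
    {"dp": [-2,0,0],"rot": [0,0,0]},
    {"dp": [-5,0,0],"rot": [0,0,0]},
    {"dp": [-8,0,0],"rot": [0,0,0]},
    {"dp": [-11,0,0],"rot": [0,0,0]},
    {"dp": [-13,0,0],"rot": [0,0,0]},
    {"dp": [-14,0,0],"rot": [0,0,0]},
    {"dp": [-14,0,0],"rot": [0,0,0]}
  ],
  "grip": 0
}}

```text
time_s: 7.82
position: [0.5211, 0.1505, 0.2093]
tcp_rot: [-160.2, 89.8, 15.3]
contact_force: [0.7, 0.0, -1.4]
grip_width: 1.003
```

```bash
python3 - <<'E'
from h import *
d=grab('wrist');w=d['frame'];b=grab('scene')
P=proj(d,[.519,.1485,.12]);print(P,ctrl.sense()['position'])
cv2.imwrite('pics/w3.png',np.hstack([cv2.resize(w,(420,315)),cv2.resize(b['frame'][180:290,290:470],(380,232)) if 0 else cv2.resize(b['frame'][150:300,290:471],(380,315))]))
E
```

```text
(np.float64(262.4331853188513), np.float64(200.37762799195804)) [0.51963704 0.14989596 0.20640769]
```

View pics/w3.png

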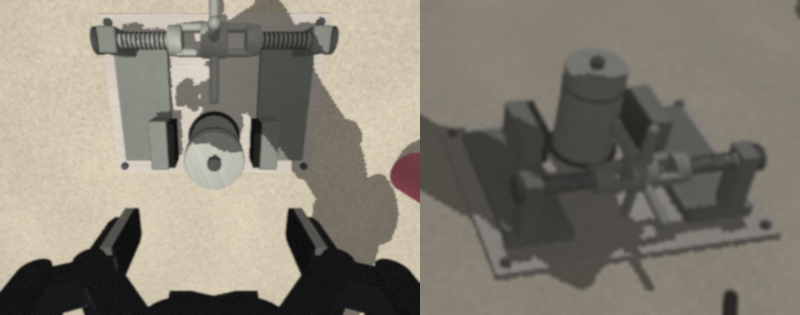

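The canister stands upright on the pad, released. Its knob is at (260,199) against a predicted (262,200), so it's about 1 mm from centre. Next I'll close the fingers and go to the seat side of the upright spoke.

Emit:
{"api": "move_arm", "payload": {
  "plan": [
    {"dp": [0,0.1,-2],"rot": [0,0,0]},
    {"dp": [0,0.1,-4.5],"rot": [0,0,0]},
    {"dp": [0,0.1,-7],"rot": [0,0,0]},
    {"dp": [0,0.1,-8.5],"rot": [0,0,0]},
    {"dp": [2,0.1,-8.5],"rot": [0,0,0]},
    {"dp": [4,0.1,-8.5],"rot": [0,0,0]},
    {"dp": [4,0.1,-8.5],"rot": [0,0,0]},
    {"dp": [4,0.1,-8.5],"rot": [0,0,0]},
    {"dp": [6,0.1,-8.5],"rot": [0,0,0]},
    {"dp": [8.3,0.1,-8.5],"rot": [0,0,0]},
    {"dp": [8.3,0.1,-8.5],"rot": [0,0,0]},
    {"dp": [8.3,0.1,-8.5],"rot": [0,0,0]}
  ],
  "grip": 255
}}

```text
time_s: 8.92
position: [0.6042, 0.1425, 0.1242]
tcp_rot: [18.4, 89.9, -166.0]
contact_force: [0.1, 0.5, -0.0]
grip_width: 0.002
```

```bash
cat >> h.py <<'E'
TB=np.array([.6337,.1395,0]);CX=np.array([.9969,-.0785,0]);CY=np.array([.0785,.9969,0])
def rel():
    s=ctrl.sense();p=s['position']-TB
    print('t',s['time_s'],'X,Y,Z mm',np.round([p@CX*1e3,p@CY*1e3,p[2]*1e3],1),'F',s['contact_force'].round(1),'w',round(s['grip_width'],3))
    print(Ro.from_euler('xyz',s['tcp_rot'],degrees=True).as_matrix().round(3).tolist())
E
python3 -c "
from h import *
rel()"
```

```text
t 8.9167 X,Y,Z mm [-29.6   0.7 124.2] F [ 0.1  0.5 -0. ] w 0.002
[[-0.002, -0.078, -0.997], [-0.0, -0.997, 0.078], [-1.0, 0.001, 0.002]]
```

Emit:
{"api": "move_arm", "payload": {
  "plan": [
    {"dp": [0.1,0,-1.8],"rot": [0,0,0]},
    {"dp": [0.15,0,-2.6],"rot": [0,0,0]},
    {"dp": [0.3,0,-3.2],"rot": [0,0,0]},
    {"dp": [0.5,0,-3.8],"rot": [0,0,0]},
    {"dp": [0.8,0,-4.4],"rot": [0,0,0]},
    {"dp": [1.2,0,-4.9],"rot": [0,0,0]},
    {"dp": [1.6,0,-5.4],"rot": [0,0,0]},
    {"dp": [2.1,0,-5.8],"rot": [0,0,0]},
    {"dp": [2.6,0,-6.1],"rot": [0,0,0]},
    {"dp": [3.2,0,-6.4],"rot": [0,0,0]},
    {"dp": [3.6,0,-6.5],"rot": [0,0,0]},
    {"dp": [4,0,-6.6],"rot": [0,0,0]},
    {"dp": [4,0,-6.6],"rot": [0,0,0]}
  ]
}}

```text
time_s: 10.0
position: [0.6705, 0.1369, 0.0832]
tcp_rot: [38.1, 89.9, -146.4]
contact_force: [-0.0, 0.8, 1.5]
grip_width: -0.002
```

```bash
python3 - <<'E'
from h import *
rel()
b=grab('scene');d=grab('wrist')
cv2.imwrite('pics/s4.png',np.hstack([cv2.resize(d['frame'],(420,315)),cv2.resize(b['frame'][150:300,290:471],(380,315))]))
E
```

```text
t 10.0 X,Y,Z mm [36.8  0.3 83.2] F [-0.   0.8  1.5] w -0.002
[[-0.001, -0.078, -0.997], [-0.001, -0.997, 0.078], [-1.0, 0.001, 0.001]]
```

View pics/s4.png

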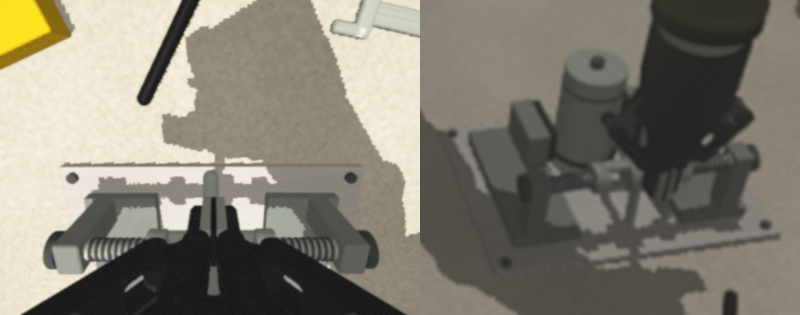

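The push worked: the spoke now lies flat toward +x, with its end at (210,180) in the wrist view, and the jaws have moved in. Going up, back over, and pushing the next spoke.

Emit:
{"api": "move_arm", "payload": {
  "plan": [
    {"dp": [-3,0,0],"rot": [0,0,0]},
    {"dp": [-6,0,0],"rot": [0,0,0]},
    {"dp": [-8.5,0,0.5],"rot": [0,0,0]},
    {"dp": [-8.5,0,3.5],"rot": [0,0,0]},
    {"dp": [-8.5,0,6.7],"rot": [0,0,0]},
    {"dp": [-8.5,0,6.7],"rot": [0,0,0]},
    {"dp": [-6,0,6.7],"rot": [0,0,0]},
    {"dp": [-4.1,0,6.7],"rot": [0,0,0]},
    {"dp": [-4.1,0,6.7],"rot": [0,0,0]},
    {"dp": [-4.1,0,6.7],"rot": [0,0,0]}
  ]
}}

```text
time_s: 10.93
position: [0.6025, 0.1421, 0.1244]
tcp_rot: [21.6, 89.8, -162.9]
contact_force: [-0.2, 0.7, -0.0]
grip_width: -0.001
```

Emit:
{"api": "move_arm", "payload": {
  "plan": [
    {"dp": [0.1,0,-1.2],"rot": [0,0,0]},
    {"dp": [0.1,0,-1.8],"rot": [0,0,0]},
    {"dp": [0.15,0,-2.6],"rot": [0,0,0]},
    {"dp": [0.3,0,-3.2],"rot": [0,0,0]},
    {"dp": [0.5,0,-3.8],"rot": [0,0,0]},
    {"dp": [0.8,0,-4.4],"rot": [0,0,0]},
    {"dp": [1.2,0,-4.9],"rot": [0,0,0]},
    {"dp": [1.6,0,-5.4],"rot": [0,0,0]},
    {"dp": [2.1,0,-5.8],"rot": [0,0,0]},
    {"dp": [2.6,0,-6.1],"rot": [0,0,0]},
    {"dp": [3.2,0,-6.4],"rot": [0,0,0]},
    {"dp": [3.6,0,-6.5],"rot": [0,0,0]},
    {"dp": [4,0,-6.6],"rot": [0,0,0]},
    {"dp": [4,0,-6.6],"rot": [0,0,0]}
  ]
}}

```text
time_s: 12.1
position: [0.6695, 0.137, 0.0842]
tcp_rot: [35.5, 89.9, -149.0]
contact_force: [0.4, 0.0, 1.1]
grip_width: 0.0
```

Emit:
{"api": "move_arm", "payload": {
  "plan": [
    {"dp": [-3,0,0],"rot": [0,0,0]},
    {"dp": [-6,0,0],"rot": [0,0,0]},
    {"dp": [-8.5,0,0.5],"rot": [0,0,0]},
    {"dp": [-8.5,0,3.5],"rot": [0,0,0]},
    {"dp": [-8.5,0,6.7],"rot": [0,0,0]},
    {"dp": [-8.5,0,6.7],"rot": [0,0,0]},
    {"dp": [-8.5,0,6.7],"rot": [0,0,0]}
  ]
}}

```text
time_s: 12.68
position: [0.6001, 0.1426, 0.17]
tcp_rot: [27.0, 89.8, -157.4]
contact_force: [1.0, -0.2, 0.5]
grip_width: -0.001
```

```bash
python3 - <<'E'
from h import *
rel()
b=grab('scene');d=grab('wrist')
cv2.imwrite('pics/s5.png',np.hstack([cv2.resize(d['frame'],(420,315)),cv2.resize(b['frame'][150:300,290:471],(380,315))]))
E
```

```text
t 12.6833 X,Y,Z mm [-33.8   0.4 170. ] F [ 1.  -0.2  0.5] w -0.001
[[-0.003, -0.077, -0.997], [-0.001, -0.997, 0.077], [-1.0, 0.001, 0.003]]
```

View pics/s5.png

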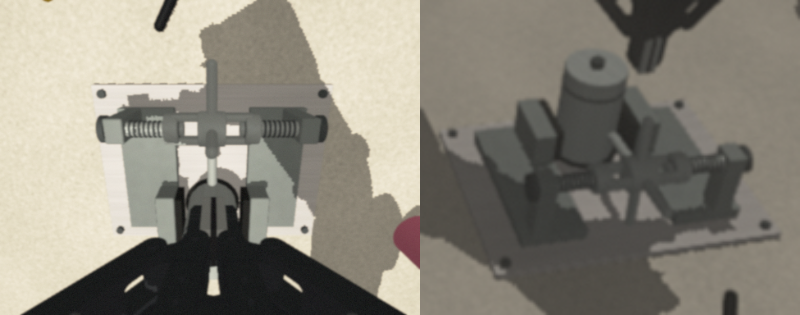

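The jaws are now only a few mm from the canister, and the next spoke is near upright, pointing at the camera at (212,125). Third push: first to about 45°, then in small steps while watching the force.

Emit:
{"api": "move_arm", "payload": {
  "plan": [
    {"dp": [2.5,0,0],"rot": [0,0,0]},
    {"dp": [4.6,0,0],"rot": [0,0,0]},
    {"dp": [4.6,0,0],"rot": [0,0,0]},
    {"dp": [4.6,0,-1.2],"rot": [0,0,0]},
    {"dp": [4.7,0,-2.2],"rot": [0,0,0]},
    {"dp": [4.75,0,-3],"rot": [0,0,0]},
    {"dp": [4.9,0,-3.6],"rot": [0,0,0]},
    {"dp": [5.1,0,-4.25],"rot": [0,0,0]},
    {"dp": [5.4,0,-5],"rot": [0,0,0]},
    {"dp": [5.65,0,-5.3],"rot": [0,0,0]},
    {"dp": [5.65,0,-5.3],"rot": [0,0,0]},
    {"dp": [5.65,0,-5.3],"rot": [0,0,0]}
  ]
}}

```text
time_s: 13.78
position: [0.6564, 0.1385, 0.1138]
tcp_rot: [-166.2, 89.9, 9.3]
contact_force: [0.5, 0.7, 0.1]
grip_width: 0.0
```

Emit:
{"api": "move_arm", "payload": {
  "plan": [
    {"dp": [0.15,0,-0.2],"rot": [0,0,0]},
    {"dp": [0.25,0,-0.3],"rot": [0,0,0]},
    {"dp": [0.25,0,-0.3],"rot": [0,0,0]},
    {"dp": [0.25,0,-0.3],"rot": [0,0,0]}
  ]
}}

```text
time_s: 14.12
position: [0.659, 0.1384, 0.1117]
tcp_rot: [-162.8, 89.9, 12.7]
contact_force: [-0.3, 0.1, 1.0]
grip_width: -0.0
```

```bash
python3 -c "
from h import *
rel()"
```

```text
t 14.1167 X,Y,Z mm [ 25.3   0.9 111.7] F [-0.3  0.1  1. ] w -0.0
[[0.001, -0.078, -0.997], [0.0, -0.997, 0.078], [-1.0, -0.0, -0.001]]
```

Emit:
{"api": "move_arm", "payload": {
  "plan": [
    {"dp": [0.12,0,-0.12],"rot": [0,0,0]},
    {"dp": [0.24,0,-0.22],"rot": [0,0,0]},
    {"dp": [0.24,0,-0.22],"rot": [0,0,0]},
    {"dp": [0.24,0,-0.22],"rot": [0,0,0]}
  ]
}}

```text
time_s: 14.45
position: [0.6611, 0.1382, 0.109]
tcp_rot: [-160.0, 90.0, 15.6]
contact_force: [0.4, 0.1, 1.3]
grip_width: -0.004
```

Emit:
{"api": "move_arm", "payload": {
  "plan": [
    {"dp": [0.12,0,-0.12],"rot": [0,0,0]},
    {"dp": [0.24,0,-0.22],"rot": [0,0,0]},
    {"dp": [0.24,0,-0.22],"rot": [0,0,0]},
    {"dp": [0.24,0,-0.22],"rot": [0,0,0]}
  ]
}}

```text
time_s: 14.78
position: [0.6632, 0.138, 0.1065]
tcp_rot: [-150.5, 90.0, 25.0]
contact_force: [0.4, 0.2, 2.3]
grip_width: -0.002
```

Emit:
{"api": "move_arm", "payload": {
  "plan": [
    {"dp": [0.14,0,-0.1],"rot": [0,0,0]},
    {"dp": [0.26,0,-0.2],"rot": [0,0,0]},
    {"dp": [0.26,0,-0.2],"rot": [0,0,0]}
  ]
}}

```text
time_s: 15.03
position: [0.6648, 0.138, 0.1044]
tcp_rot: [-16.6, 90.0, 158.9]
contact_force: [-1.9, -0.1, 8.7]
grip_width: -0.001
```

Emit:
{"api": "move_arm", "payload": {
  "plan": [
    {"dp": [0.14,0,-0.1],"rot": [0,0,0]},
    {"dp": [0.26,0,-0.2],"rot": [0,0,0]},
    {"dp": [0.26,0,-0.2],"rot": [0,0,0]}
  ]
}}

```text
time_s: 15.28
position: [0.6661, 0.138, 0.1025]
tcp_rot: [3.3, 89.9, 178.8]
contact_force: [-6.5, 0.2, 13.6]
grip_width: -0.0
```

Emit:
{"api": "move_arm", "payload": {
  "plan": [
    {"dp": [0.14,0,-0.1],"rot": [0,0,0]},
    {"dp": [0.26,0,-0.2],"rot": [0,0,0]},
    {"dp": [0.26,0,-0.2],"rot": [0,0,0]},
    {"dp": [0.26,0,-0.2],"rot": [0,0,0]}
  ]
}}

```text
time_s: 15.62
position: [0.6674, 0.1379, 0.1006]
tcp_rot: [8.1, 89.9, -176.3]
contact_force: [-10.3, -0.6, 19.5]
grip_width: 0.001
```

```bash
python3 -c "
from h import *
rel()"
```

```text
t 15.6167 X,Y,Z mm [ 33.7   1.  100.6] F [-10.3  -0.6  19.5] w 0.001
[[-0.002, -0.078, -0.997], [-0.0, -0.997, 0.078], [-1.0, 0.0, 0.002]]
```

The force is now 22 N and normal to the spoke, as expected with the jaws loaded. One more small push, then lift clear and look.

Emit:
{"api": "move_arm", "payload": {
  "plan": [
    {"dp": [0.14,0,-0.1],"rot": [0,0,0]},
    {"dp": [0.26,0,-0.2],"rot": [0,0,0]},
    {"dp": [0.26,0,-0.2],"rot": [0,0,0]},
    {"dp": [0.26,0,-0.2],"rot": [0,0,0]}
  ]
}}

```text
time_s: 15.95
position: [0.6686, 0.1379, 0.0987]
tcp_rot: [8.9, 89.8, -175.6]
contact_force: [-13.2, -1.5, 24.7]
grip_width: 0.0
```

Emit:
{"api": "move_arm", "payload": {
  "plan": [
    {"dp": [-0.5,0,0.3],"rot": [0,0,0]},
    {"dp": [-2,0,0.4],"rot": [0,0,0]},
    {"dp": [-5,0,0.4],"rot": [0,0,0]},
    {"dp": [-8,0,0.4],"rot": [0,0,0]},
    {"dp": [-11,0,2],"rot": [0,0,0]},
    {"dp": [-12,0,5],"rot": [0,0,0]},
    {"dp": [-12,0,8],"rot": [0,0,0]},
    {"dp": [-12,0,11],"rot": [0,0,0]},
    {"dp": [-12,0,14],"rot": [0,0,0]},
    {"dp": [-12,0,17],"rot": [0,0,0]},
    {"dp": [-12,0,17],"rot": [0,0,0]},
    {"dp": [-12,0,17],"rot": [0,0,0]}
  ]
}}

```text
time_s: 16.95
position: [0.5001, 0.1505, 0.2162]
tcp_rot: [61.8, 89.9, -122.6]
contact_force: [0.1, -0.9, -0.0]
grip_width: -0.001
```

```bash
python3 - <<'E'
from h import *
rel()
b=grab('scene');d=grab('wrist');t=grab('top')
print('pred knob',np.array(proj(d,[.519,.1485,.12]))*.82)
cv2.imwrite('pics/s6.png',np.hstack([cv2.resize(d['frame'],(420,315)),cv2.resize(b['frame'][150:300,290:471],(380,315))]))
E
```

```text
t 16.95 X,Y,Z mm [-134.1    0.5  216.2] F [ 0.1 -0.9 -0. ] w -0.001
[[-0.001, -0.077, -0.997], [-0.001, -0.997, 0.077], [-1.0, 0.001, 0.0]]
pred knob [213.2400774  142.85211068]
```

View pics/s6.png

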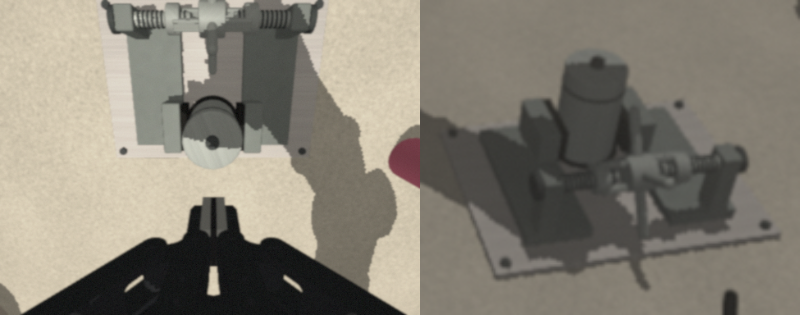

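The jaws touch the canister on both sides. It's upright, with the knob at (212,142) against a predicted (213,143), and the arm is clear. Handing in.

```bash
python3 -c "
from h import *
print(ctrl.close_job())"
```

```text
the job is handed in; nothing more can be done
None
```

I stood the wide grey canister upright on the black pad, let go, and turned the turnbuckle with three spoke pushes until both jaws gripped it. I then lifted clear and handed the job in at about 17 s.

- **Position:** the last wrist picture shows the canister upright with both jaws against it. Its knob is within about 1 pixel of where the seat's centre predicts, roughly 1 mm or less.
- **Grip:** I couldn't measure the jaw force directly. On the last push the spoke resisted with a steadily rising force, up to about 28 N. That is roughly 1.4 N m, against the 0.16 N m it takes to turn freely.
- **Disagreement:** the turn estimated from finger position ran about 0.15 rad past the stated contact point near 4.0 before it stiffened. I put this down to the fingertip shape, and relied on the force and the picture instead.
- **Arm:** after lifting off, the tool force read about 1 N or less.
- **Other canisters:** I kept the arm away from the other two, but took no final picture of them.

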